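# Load the jar carrier and lock its hold-down plate

## Robot

A 7-joint arm with a two-finger parallel gripper is mounted at the origin on a cart in front of the work surface, level with it; the furniture and walls round the work are solid. World frame = base frame: x ahead of the robot, y to its left, z up, the work surface at z = 0. Lengths are in m, angles in degrees, forces in N, time in s.
With the tool pointing down it reaches from about 0.425 to 0.875 m from the base axis. Payload 4.7 kg.
Tool frame: the origin (TCP) lies between the finger pads; the fingertips stand env.finger_overhang ahead of it and the grasp point (between the pads) lies 5 mm behind it (env.finger_overhang is the distance from the TCP to the fingertips, in m); z points along the fingers, y is the line along which they close (so a half turn about z gives the same grasp; the last joint's range is limited). The gripper opens to 87 mm and grips with 3 to 60 N. Pads are 19 mm wide; open, the fingers measure 117 mm over their backs; the gripper's body (75 mm by 190 mm) begins 51 mm behind the grasp point.
Start: joints at [-65.483, 18.392, -4.016, 83.108, 1.295, 78.541, -3.26], TCP at [0.261, 0.595, 0.237] pointing down, gripper open.
Joint ranges: [-163.93, 163.93], [-17.29, 119.83], [-79.2, 71.16], [3.27, 140.29], [-89.18, 269.18], [5.43, 117.66], [-154.24, 154.24]. Speed limits (degrees/s): [147.25, 147.25, 180, 180, 180, 180, 180].

## Interface

Orientations are given as [roll, pitch, yaw] about the fixed x, y, z axes, in that order (R = Rz(yaw) Ry(pitch) Rx(roll)).
In Python, from cell import telemetry, eyes, env, models gives the robot as it stands. The module is installed in compiled form; this text tells all that it offers.
- The arm moves only by the tool drive_tool, never from a script. Its arguments are lists of equal length, an entry for each row: "angular": the turn, a rotation vector about the tool's x, y, z in rad, a list of three; "delta_pos": the shift along the tool's x, y, z in cm, a list of three; "gripper": the finger opening in cm, from 0 to 8.7. A call has 1 to 20 rows; each row shifts and turns the commanded pose from where the row before left it, along the tool's axes as they then stand; what a row does not reach is not made up. A row lasts 1/10 s, in which the tool goes at most 50 mm and 8.59 degrees, less where a joint would pass 70% of its speed; a pose out of reach is approached as far as the arm can. A call with a gripper value outside its range is refused whole. The fingers move at their own pace and stop on an object; "squeeze" is the grip in N (left out, the last holds). Time passes only in rows, so rows that do not move let the fingers close. It gives the time, the measured TCP pose, the force, the opening and the grip force at its end, in the units of the state.
- telemetry.get_obs(): the state, without advancing time (a new reading comes with each control period).
- eyes.read_camera(name): name is "scene" or "top" or "wrist"; returns a dict with "pixels" (384x512x3 uint8, red, green, blue), "mtx" (3x3 intrinsics, pixels), "D" ([k1, k2, p1, p2, k3] as OpenCV has them; the pictures are not rectified), "origin" and "orientation" of the camera in the world. Camera axes: x right, y down, z forward; pixel columns grow to the right and rows downward; lengths in m; the calibration is good to about 2 mm. A picture is of the moment at which its call begins. There is no depth.
- env.sign_off(): hands the job in; it is judged then, once.
Trained networks look in a picture, given as the dict that the camera call returned (one of the last four; its "shot" number tells which), for a name from the list of things; names that differ only in an ending like _2 or _b are one class to them, and where a whole thing is asked for, a point or a joint stands for the part that bears it (a point fixed in the world has none). Each returns a list of dicts, best first, with "p" (0 to 1); they miss things now and then, are a little off and sometimes report something else, mostly with a low value. They report only what shows in the picture. A call takes as long as a camera call. They do not tell look-alikes from the thing itself.
- models.search_frame(picture, target): "centre" ([column, row] in pixels, amid what is visible of it).
- models.cut_out(picture, target): "pixels" (384x512 bool, what is visible of it) and "centre" ([column, row] in pixels, amid what is visible of it).
The state is a dict: "time_s": time; "qpos": joint angles; "joint_velocities": joint speeds; "effort": joint torques, N m; "tool_pos": TCP position; "tool_rot": TCP orientation; "force": force on the tool from outside, world axes, zero at the start; "wrist_torque": the same for the moment, N m; "grip_width": finger opening in m; "grasp_force": force on a finger pad.
Only numpy, scipy, OpenCV 4.12 (cv2) and the standard library are available. Lean on these libraries where they do the work, as an engineer would, in place of code of your own. Each camera call takes 0.05 s, during which the arm holds its last target. There are 200 camera calls.

## Task

The solder-paste jars on the bench are to go out with the service van: press down the wing stud of the jar carrier and turn it back a quarter turn to free the hold-down plate, swing the plate right out of the way, and stand every jar upright on the carrier's mat, setting each down gently. Then swing the plate back over them as far as it goes, press the stud down and turn it a quarter turn clockwise until it catches and stays down when let go. Leave the other things on the bench where they lie.

Things in the scene. Friction and masses are not known exactly. Their poses are not given: they have to be found in the camera images.
- carrier: grey sheet-steel jar carrier, 262 x 176 mm, standing fast on the bench. Origin: centre of its tray, on the bench top; x runs along its length to the pivot post (roughly to the robot's left), y to the side nearer the robot, z up. Pivot post radius 9 at x = 105 mm; latch bracket 60 mm wide from x = -78 to -136 mm, its slotted top flange 78 mm above the bench
- tray_floor (a point): centre of the tray's black rubber mat, on its upper face, 18.5 mm above the bench; axes as the carrier's. Tray inside x -75..75, y -84..84 mm; rims 42 mm above the bench, carrying grips out to y = +-112 mm at that height. Four jars fit, at about x = +-33, y = +-48 mm
- plate (a joint): angle (rad) of the aluminium hold-down plate about the upright pivot post: 0 = shut over the tray (stop); grows as its free end swings level towards the robot and on round to the robot's left, to 2.9 (stop). Stays where it is left (friction 0.15 N m). More than 2.1 open it is clear of the tray
- plate_pivot (a point): pivot axis at the plate's underside, 86 mm above the bench (jars on the mat end 7.5 mm lower); x axis from the plate's free end to the pivot (so along the carrier's x when shut), z up. The plate is 4 mm thick, 104 mm wide from 30 to 180 mm from the pivot, then a 44 mm wide tongue out to 235 mm
- plate_knob (a point): black round knob on top of the plate, 120 mm from the pivot towards the free end, for swinging it; diameter 25 mm, from 9 to 43 mm above the plate's underside; this point is on its axis 26 mm above the plate's underside
- wing (a point): centre of the dark steel wing head of the quarter-turn stud on the plate's free end, 212 mm from the pivot; 38 mm long (this point's x axis), 11 mm thick (its y), 22 mm high. Its T end, below the plate, passes the slot in the latch flange only with the plate fully shut and the wing along the plate
- stud_press (a joint): how far (m) the stud is pressed down: 0 = sprung up, its T end above the flange, plate free to swing; 0.017 = stop. From 0.0145 on the T end is through the slot and can turn; locked and let go it rests at about 0.0105, the T end in a groove below the flange. Spring 2.4 N at 0, 9.2 N at 0.017
- stud_turn (a joint): turn (rad) of the stud: 0 = wing along the plate (lines up with the slot, stop), grows clockwise seen from above to 1.571 = wing across the plate (locked, stop). Turns only while pressed through or fully sprung up; the groove catches the T end from about 1.4 on, the slot lets it out below about 0.17. Friction 0.02 N m
- jar_a: squat solder-paste jar, white with a pale label band and a ribbed grey screw lid, closed; one of two to four alike, each standing on the bench (None if absent). Body diameter 50 mm up to 43 mm, lid diameter 52 mm, 60 mm high in all; 0.24 to 0.39 kg. Origin: centre of its underside; z up along the jar.
- jar_b: squat solder-paste jar, white with a pale label band and a ribbed grey screw lid, closed; one of two to four alike, each standing on the bench (None if absent). Body diameter 50 mm up to 43 mm, lid diameter 52 mm, 60 mm high in all; 0.24 to 0.39 kg. Origin: centre of its underside; z up along the jar.
- jar_c: squat solder-paste jar, white with a pale label band and a ribbed grey screw lid, closed; one of two to four alike, each standing on the bench (None if absent). Body diameter 50 mm up to 43 mm, lid diameter 52 mm, 60 mm high in all; 0.24 to 0.39 kg. Origin: centre of its underside; z up along the jar.
- jar_d: squat solder-paste jar, white with a pale label band and a ribbed grey screw lid, closed; one of two to four alike, each standing on the bench (None if absent). Body diameter 50 mm up to 43 mm, lid diameter 52 mm, 60 mm high in all; 0.24 to 0.39 kg. Origin: centre of its underside; z up along the jar.
- cutters: black side cutters lying on the bench, leave alone
- glue: yellow glue tube lying on the bench, leave alone
- brush: black brush lying on the bench, leave alone
- spool: solder reel standing on its flange, diameter 53 mm, 36 mm high, leave alone
Not all that is in view belongs to the job. What is shaped like the jar_b but purple is not meant. What is shaped like the jar_a but blue is not meant.

How it is judged:
By the outcome, as a careful person would: the job done as asked, in the order asked, and still so for the second after the job is handed in, with the robot touching nothing.
Of jar_a, jar_b, jar_c, jar_d only 2 to 4 are there at a start; the rules pass over those that are not, and their reading is None.
At some moment in a run one of jar_a, jar_b, jar_c, jar_d may be knocked a few centimetres aside while the robot is not near it.
It also fails if it takes over 210 s, if anything falls off the work surface, if the arm or the gripper's body presses on something with over 40 N, if the wrist force passes 120 N, or if a joint passes its speed limit or range.

## Working session

There is one attempt and no reset: what is moved stays moved. The work goes in short steps, Python scripts to look and compute and a tool call to move; the robot and the scene stay as the last step left them, time stands still between calls to the robot, and variables do not carry over. Pictures are saved under pics/ and viewed, at most 14 in all, crops included, and the job is handed in when it is done.

Besides the shell and the picture viewer there is one more tool, called after "Call:" by a JSON object that holds its "fn" and its "kwargs". drive_tool: Moves the arm, as the interface text tells. Its arguments: {"type":"object","properties":{"angular":{"type":"array","items":{"type":"array","items":{"type":"number"}}},"delta_pos":{"type":"array","items":{"type":"array","items":{"type":"number"}}},"gripper":{"type":"array","items":{"type":"number"}},"squeeze":{"type":"number"}},"required":["angular","delta_pos","gripper"]}

```bash
mkdir -p pics; cat > h.py <<'E'
import numpy as np, cv2
from scipy.spatial.transform import Rotation as R
from cell import telemetry, eyes, env, models
def rot(o):
    o=np.array(o,float)
    return o if o.shape==(3,3) else R.from_euler('xyz',o,degrees=True).as_matrix()
def snap(n,f=None):
    p=eyes.read_camera(n)
    if f: cv2.imwrite('pics/'+f,p['pixels'][:,:,::-1])
    return p
def ray(p,uv):
    q=cv2.undistortPoints(np.array([[uv]],float),np.array(p['mtx']),np.array(p['D'],float))[0,0]
    return np.array(p['origin']),rot(p['orientation'])@np.array([q[0],q[1],1])
def onz(p,uv,z):
    o,d=ray(p,uv); return o+d*(z-o[2])/d[2]
def proj(p,X):
    Rm=rot(p['orientation']).T; t=-Rm@np.array(p['origin'])
    return cv2.projectPoints(np.array(X,float).reshape(-1,1,3),cv2.Rodrigues(Rm)[0],t,np.array(p['mtx']),np.array(p['D'],float))[0][:,0]
E
python3 - <<'E'
from h import *
np.set_printoptions(precision=4,suppress=True)
s=telemetry.get_obs();print(s['tool_pos'],s['tool_rot'],env.finger_overhang,s['force'])
for n in ['top','scene']:
    p=snap(n,n+'0.png');print(n,p['origin'],p['orientation'])
    for t,z in [('jar_a',.06),('plate_knob',.12),('wing',.11),('spool',.036),('carrier',.04),('cutters',0),('glue',.02),('brush',0)]:
        for d in models.search_frame(p,t)[:7]:
            if d['p']>.2: print(t,round(d['p'],2),np.round(d['centre']),onz(p,d['centre'],z)[:2], p['pixels'][int(d['centre'][1]),int(d['centre'][0])])
E
```

```text
[0.2612 0.5946 0.2354] [-179.8875    0.004   156.2914] 0.014 [0.0742 0.164  0.063 ]
top [0.3427 0.0225 1.4059] [-171.1897   -0.2147  -89.0022]
jar_a 0.72 [296. 195.] [ 0.5469 -0.1292] [122  69 147]
jar_a 0.6 [355. 226.] [ 0.4432 -0.3366] [119 115 113]
jar_a 0.6 [334. 199.] [ 0.5353 -0.2622] [118 114 113]
jar_a 0.58 [288. 217.] [ 0.4681 -0.0993] [ 59  98 179]
jar_a 0.46 [153. 222.] [0.4443 0.3748] [187 192 162]
jar_a 0.45 [318. 227.] [ 0.4358 -0.2062] [121 119 116]
plate_knob 0.88 [229. 199.] [0.5201 0.104 ] [171 174 177]
plate_knob 0.7 [274. 156.] [ 0.6716 -0.0469] [185 172  75]
wing 0.43 [331. 201.] [ 0.5231 -0.2419] [119 116 114]
spool 0.72 [148. 173.] [0.6217 0.4096] [63 63 64]
carrier 0.84 [233. 200.] [0.5281 0.0971] [128 131 134]
glue 0.52 [276. 158.] [ 0.6912 -0.0598] [184 172  57]
glue 0.33 [334. 202.] [ 0.5322 -0.272 ] [119 116 113]
brush 0.48 [155. 219.] [0.4589 0.3837] [178 185 157]
brush 0.27 [355. 223.] [ 0.4572 -0.3521] [120 117 115]
scene [-0.2253  0.6292  0.5892] [-116.4383   -0.7177 -127.5904]
jar_a 0.69 [361. 199.] [ 0.4138 -0.2936] [81 77 74]
jar_a 0.68 [327. 195.] [ 0.497  -0.2263] [76 71 70]
jar_a 0.64 [294. 202.] [ 0.5262 -0.1058] [78 49 89]
jar_a 0.62 [336. 210.] [ 0.4122 -0.1713] [80 74 73]
jar_a 0.62 [304. 219.] [ 0.4285 -0.0546] [ 48  61 110]
plate_knob 0.75 [236. 209.] [0.4973 0.1311] [57 50 47]
plate_knob 0.4 [364. 196.] [ 0.3449 -0.2079] [81 75 75]
wing 0.4 [269. 194.] [ 0.5355 -0.0115] [84 81 81]
spool 0.5 [120. 253.] [0.6096 0.4145] [87 79 80]
carrier 0.94 [236. 229.] [0.5238 0.1127] [53 49 47]
cutters 0.71 [324. 196.] [ 0.5798 -0.3041] [137 130 121]
cutters 0.52 [289. 249.] [0.4053 0.0184] [244 233 210]
brush 0.49 [162. 292.] [0.4476 0.3787] [72 64 57]
brush 0.25 [235. 215.] [0.6503 0.0291] [247 241 242]
```

```bash
python3 - <<'E'
import cv2
a=cv2.imread('pics/top0.png')[130:270,120:400]
cv2.imwrite('pics/top0c.png',cv2.resize(a,(800,400),interpolation=cv2.INTER_CUBIC))
a=cv2.imread('pics/scene0.png')[150:340,80:400]
cv2.imwrite('pics/scene0c.png',cv2.resize(a,(800,475),interpolation=cv2.INTER_CUBIC))
E
```

```text
(no output)
```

View pics/top0c.png

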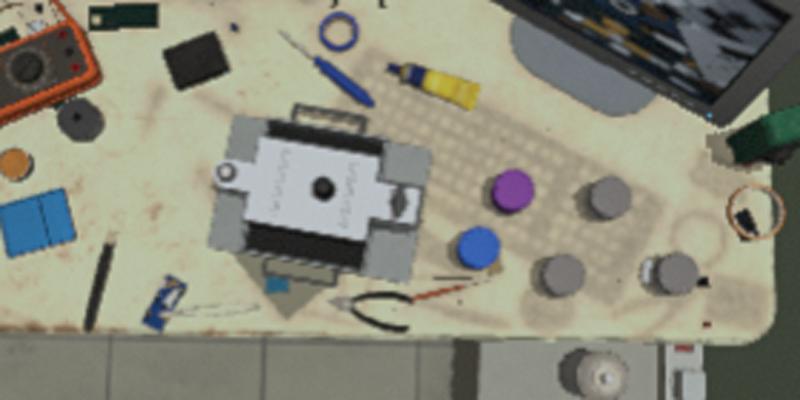

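View pics/scene0c.png

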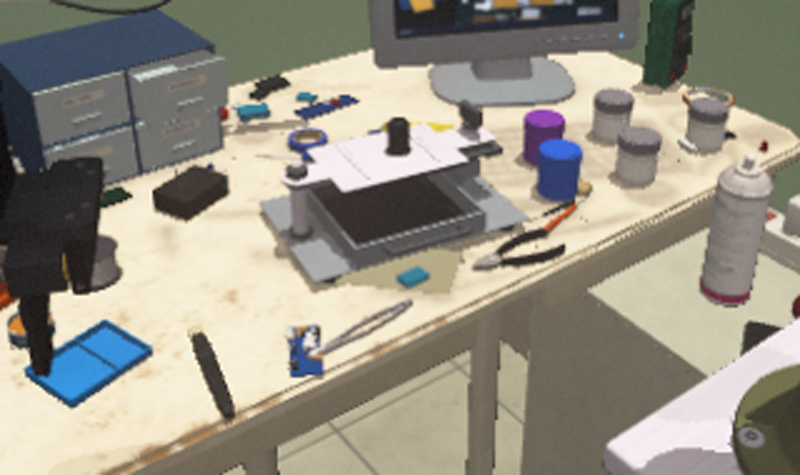

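The top view crop shows three grey-lidded jars at about (610,197), (562,275) and (678,273). The purple and blue look-alikes stand left of them. The carrier has its pivot at (228,172), the knob at (323,187) and the wing across the plate at (399,203). The scene view agrees, showing three jars and the plate shut.

```bash
cat >> h.py <<'E'
def tri(ps,uvs):
    A=np.zeros((3,3));b=np.zeros(3)
    for p,uv in zip(ps,uvs):
        o,d=ray(p,uv);d=d/np.linalg.norm(d);M=np.eye(3)-np.outer(d,d);A+=M;b+=M@o
    return np.linalg.solve(A,b)
def go(target,yaw=None,frm=None):
    """tool-frame delta (cm) and yaw turn (rad about tool z) from current pose, translation first"""
    s=telemetry.get_obs();Rm=rot(s['tool_rot']);d=Rm.T@(np.array(target)-s['tool_pos'])*100
    y0=s['tool_rot'][2];out=[np.round(d,2)]
    print('at',np.round(s['tool_pos'],4),np.round(s['tool_rot'],2),'F',np.round(s['force'],1),'delta cm',np.round(d,2),'dist',round(np.linalg.norm(d),2),end=' ')
    if yaw is not None:
        dy=(yaw-y0+180)%360-180; print('turn tool z rad',round(-np.radians(dy),3),end='')
    print()
E
python3 - <<'E'
from h import *
np.set_printoptions(precision=4,suppress=True)
T=snap('top');S=snap('scene')
c=lambda u,v:(120+u*.35,130+v*.35)
s=lambda u,v:(80+u*.4,150+v*.4)
for n,a,b in [('knobtop',c(323,187),s(398,123)),('wing',c(399,203),s(471,113)),('piv',c(228,172),s(297,169))]:
    print(n,tri([T,S],[a,b]))
pv=onz(T,c(228,172),.11);k=onz(T,c(323,187),.127);w=onz(T,c(399,203),.11)
print(pv,k,w,np.degrees(np.arctan2(*(pv-w)[[1,0]])),np.degrees(np.arctan2(*(pv-k)[[1,0]])),np.linalg.norm(pv-w),np.linalg.norm(pv-k))
for q in [(610,197),(562,275),(678,273),(512,190),(479,247)]: print('jar',onz(T,c(*q),.06))
for f in [(222,115),(432,150),(416,282),(212,250)]: print('cornr',onz(T,c(*f),.0))
go([.52,.06,.25],-8)
E
```

```text
knobtop [0.5339 0.093  0.1237]
wing [0.5175 0.0027 0.1164]
piv [0.5542 0.2101 0.0955]
[0.551  0.2068 0.11  ] [0.5324 0.0916 0.127 ] [0.5173 0.0014 0.11  ] 80.66383779829842 80.81286887945396 0.2081305924664045 0.11792868178939774
jar [ 0.5362 -0.2615  0.06  ]
jar [ 0.4384 -0.201   0.06  ]
jar [ 0.4431 -0.3444  0.06  ]
jar [ 0.5428 -0.1395  0.06  ]
jar [ 0.4711 -0.0988  0.06  ]
cornr [0.6442 0.2333 0.    ]
cornr [ 0.6026 -0.0423  0.    ]
cornr [ 0.4305 -0.0237  0.    ]
cornr [0.4668 0.2391 0.    ]
at [0.2614 0.5952 0.2366] [179.99   0.   156.29] F [ 0.1 -0.4  0.7] delta cm [-45.19 -38.6   -1.34] dist 59.45 turn tool z rad 2.867
```

Call:
{"fn": "drive_tool", "kwargs": {"angular": [[0,0,0],[0,0,0],[0,0,0],[0,0,0],[0,0,0],[0,0,0],[0,0,0],[0,0,0],[0,0,0],[0,0,0],[0,0,0],[0,0,0],[0,0,0],[0,0,0]], "delta_pos": [[-3.23,-2.76,-0.1],[-3.23,-2.76,-0.1],[-3.23,-2.76,-0.1],[-3.23,-2.76,-0.1],[-3.23,-2.76,-0.1],[-3.23,-2.76,-0.1],[-3.23,-2.76,-0.1],[-3.23,-2.76,-0.1],[-3.23,-2.76,-0.1],[-3.23,-2.76,-0.1],[-3.23,-2.76,-0.1],[-3.23,-2.76,-0.1],[-3.23,-2.76,-0.1],[-3.23,-2.76,-0.1]], "gripper": [5,5,5,5,5,5,5,5,5,5,5,5,5,5], "squeeze": 40}}

```text
time_s: 2.4
tool_pos: [0.5206, 0.0579, 0.251]
tool_rot: [179.9, 0.0, 156.3]
force: [0.6, 0.2, 0.8]
grip_width: 0.0502
grasp_force: 0.0
```

Call:
{"fn": "drive_tool", "kwargs": {"angular": [[0,0,0.145],[0,0,0.145],[0,0,0.145],[0,0,0.145],[0,0,0.145],[0,0,0.145],[0,0,0.145],[0,0,0.145],[0,0,0.145],[0,0,0.145],[0,0,0.145],[0,0,0.145],[0,0,0.145],[0,0,0.145],[0,0,0.145],[0,0,0.145],[0,0,0.145],[0,0,0.145],[0,0,0.145],[0,0,0.13]], "delta_pos": [[0,0,0],[0,0,0],[0,0,0],[0,0,0],[0,0,0],[0,0,0],[0,0,0],[0,0,0],[0,0,0],[0,0,0],[0,0,0],[0,0,0],[0,0,0],[0,0,0],[0,0,0],[0,0,0],[0,0,0],[0,0,0],[0,0,0],[0,0,0]], "gripper": [5,5,5,5,5,5,5,5,5,5,5,5,5,5,5,5,5,5,5,5]}}

```text
time_s: 4.4
tool_pos: [0.5201, 0.0596, 0.2507]
tool_rot: [-180.0, -0.0, -9.3]
force: [-0.9, -0.3, 1.6]
grip_width: 0.05
grasp_force: 0.0
```

```bash
python3 - <<'E'
from h import *
go([.517,.001,.18],-9)
W=snap('wrist','w1.png');print(W['origin'],W['orientation'])
for t in ['wing','plate_knob','jar_a']:
    for d in models.search_frame(W,t)[:3]: print(t,round(d['p'],2),np.round(d['centre'],1),onz(W,d['centre'],.11 if t=='wing' else .12))
E
```

```text
at [0.5201 0.0596 0.2507] [-1.7998e+02 -2.0000e-02 -9.3300e+00] F [-0.9 -0.3  1.6] delta cm [0.65 5.83 7.07] dist 9.19 turn tool z rad -0.006
[0.58999611 0.04772844 0.39812009] [ 1.65000227e+02  9.40607820e-03 -9.93451120e+01]
wing 0.55 [303.1 177. ] [0.51904247 0.00483373 0.11      ]
plate_knob 0.7 [213.3 168.7] [0.54494187 0.09555229 0.12      ]
plate_knob 0.51 [303.4 179.2] [0.51915403 0.00628592 0.12      ]
jar_a 0.82 [404.6 126.1] [ 0.55623208 -0.09837373  0.12      ]
jar_a 0.77 [490.9 116.6] [ 0.55194544 -0.18334743  0.12      ]
jar_a 0.63 [372.1 184.7] [ 0.50179137 -0.06343404  0.12      ]
```

View pics/w1.png

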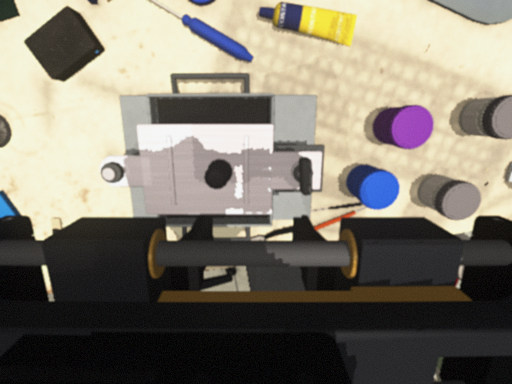

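The wrist view shows the wing at about (305,175), lying across the plate, with the knob at (217,173) and the pivot at (113,172). The tool is aligned with the plate.

```bash
python3 - <<'E'
from h import *
np.set_printoptions(precision=4,suppress=True)
T=snap('top');S=snap('scene');W=snap('wrist')
c=lambda u,v:(120+u*.35,130+v*.35)
s=lambda u,v:(80+u*.4,150+v*.4)
for n,a,b,w in [('knobtop',c(323,187),s(398,123),(216,169)),('wing',c(399,203),s(471,113),(305,175)),('piv',c(228,172),s(297,169),(113,172))]:
    X=tri([T,S,W],[a,b,w]);print(n,X,proj(W,X)-w,proj(T,X)-a,proj(S,X)-b)
for z in (.1,.11,.12):
    p,k,w=[onz(W,u,z) for u in [(113,172),(216,169),(305,175)]];print(z,p,k,w,np.linalg.norm(p-w))
a,b=onz(W,(303,158),.115),onz(W,(307,192),.115);print(a,b,np.degrees(np.arctan2(*(a-b)[[1,0]])),np.linalg.norm(a-b))
import cv2
g=W['pixels'][140:215,180:340,::-1];cv2.imwrite('pics/w1c.png',cv2.resize(g,(800,375),interpolation=cv2.INTER_CUBIC))
E
```

```text
knobtop [0.5388 0.0921 0.1199] [[1.8394 4.7029]] [[-0.0084 -1.5547]] [[-0.2217  0.5847]]
wing [0.5198 0.0023 0.1142] [[1.2142 2.2169]] [[-0.2174 -0.8953]] [[0.0981 0.4319]]
piv [0.5542 0.2104 0.0959] [[0.6547 0.0956]] [[-0.4444 -0.2591]] [[0.4314 0.0061]]
0.1 [0.5549 0.2088 0.1   ] [0.5406 0.0963 0.1   ] [0.5189 0.001  0.1   ] 0.21091752949343645
0.11 [0.5561 0.2035 0.11  ] [0.5423 0.0947 0.11  ] [0.5213 0.0026 0.11  ] 0.20384001328549864
0.12 [0.5573 0.1981 0.12  ] [0.5439 0.0931 0.12  ] [0.5237 0.0042 0.12  ] 0.19676249707756074
[0.5405 0.0035 0.115 ] [0.5039 0.0033 0.115 ] 0.4318621333023979 0.036677775259826226
```

View pics/w1c.png

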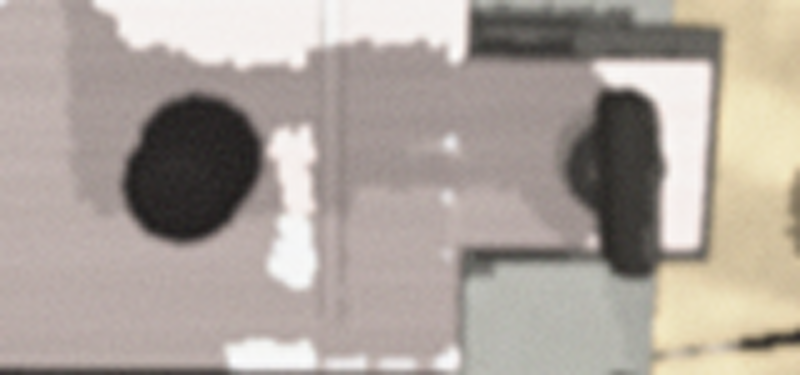

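Call:
{"fn": "drive_tool", "kwargs": {"angular": [[0,0,0],[0,0,0],[0,0,0],[0,0,0],[0,0,0],[0,0,0],[0,0,0],[0,0,0],[0,0,0],[0,0,0]], "delta_pos": [[0.4,2.8,0],[0.41,2.85,0],[0,0,3],[0,0,3],[0,0,3],[0,0,2.5],[0,0,1],[0,0,0.6],[0,0,0.57],[0,0,0]], "gripper": [5,5,5,5,5,5,5,5,5,5]}}

```text
time_s: 5.75
tool_pos: [0.5196, 0.0025, 0.1142]
tool_rot: [-180.0, -0.0, -9.0]
force: [-0.3, 0.1, 0.6]
grip_width: 0.0503
grasp_force: 0.0
```

Call:
{"fn": "drive_tool", "kwargs": {"angular": [[0,0,0],[0,0,0],[0,0,0],[0,0,0],[0,0,0],[0,0,0],[0,0,0],[0,0,0],[0,0,0],[0,0,0]], "delta_pos": [[0,0,0],[0,0,0],[0,0,0],[0,0,0],[0,0,0],[0,0,0],[0,0,0],[0,0,0],[0,0,0],[0,0,0]], "gripper": [4,3,2,1.5,1,0.6,0.5,0.5,0.5,0.5], "squeeze": 40}}

```text
time_s: 6.75
tool_pos: [0.5197, 0.0039, 0.1142]
tool_rot: [-179.9, -0.0, -9.0]
force: [0.4, 5.1, 1.7]
grip_width: 0.0195
grasp_force: 40.0
```

Call:
{"fn": "drive_tool", "kwargs": {"angular": [[0,0,0],[0,0,0],[0,0,0],[0,0,0],[0,0,0],[0,0,0],[0,0,0],[0,0,0],[0,0,0],[0,0,0],[0,0,0],[0,0,0],[0,0,0]], "delta_pos": [[0,0,0],[0,0,0],[0,0,0],[0,-0.15,-0.5],[0,0,-0.5],[0,0,0],[0,0,0],[0,0,0],[0,0,0],[0,0,0],[0,0,0],[0,0,0],[0,0,0]], "gripper": [3.5,3.5,3.5,3.5,3.5,2.5,2,1.5,1,0.5,0.5,0.5,0.5], "squeeze": 40}}

```text
time_s: 8.05
tool_pos: [0.5194, 0.0041, 0.1237]
tool_rot: [-180.0, 0.0, -9.0]
force: [0.6, 1.4, -1.5]
grip_width: 0.0109
grasp_force: 39.7
```

```bash
python3 - <<'E'
from h import *
W=snap('wrist');g=W['pixels'][140:260,220:380,::-1]
S=snap('scene');k=S['pixels'][150:260,180:320,::-1]
cv2.imwrite('pics/g1.png',np.hstack([cv2.resize(g,(400,300),interpolation=cv2.INTER_CUBIC),cv2.resize(k,(382,300),interpolation=cv2.INTER_CUBIC)]))
E
```

```text
(no output)
```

View pics/g1.png

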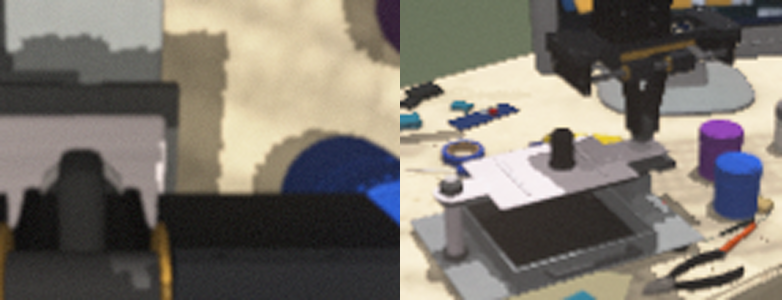

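The gripper is now on the wing (10.9 mm wide). I press it down 6 mm, then turn it.

Call:
{"fn": "drive_tool", "kwargs": {"angular": [[0,0,0],[0,0,0],[0,0,0],[0,0,0],[0,0,0]], "delta_pos": [[0,0,0.15],[0,0,0.15],[0,0,0.15],[0,0,0.15],[0,0,0]], "gripper": [0.5,0.5,0.5,0.5,0.5], "squeeze": 50}}

```text
time_s: 8.65
tool_pos: [0.5196, 0.004, 0.1189]
tool_rot: [-180.0, -0.0, -9.0]
force: [-2.2, 0.7, 7.2]
grip_width: 0.0105
grasp_force: 49.7
```

Call:
{"fn": "drive_tool", "kwargs": {"angular": [[0,0,-0.1],[0,0,-0.1],[0,0,-0.1]], "delta_pos": [[0,0,0],[0,0,0],[0,0,0]], "gripper": [0.5,0.5,0.5]}}

```text
time_s: 8.95
tool_pos: [0.5196, 0.0035, 0.119]
tool_rot: [180.0, -0.0, 8.4]
force: [-2.6, -0.6, 7.0]
grip_width: 0.0107
grasp_force: 49.7
```

```bash
python3 -c "
from h import *
s=telemetry.get_obs();print(s['force'],s['wrist_torque'],s['tool_rot'])"
```

```text
[-2.62266902 -0.62484224  7.04846015] [-0.25153891  0.87627012 -0.02282685] [ 1.79995426e+02 -1.12803680e-02  8.40034533e+00]
```

Call:
{"fn": "drive_tool", "kwargs": {"angular": [[0,0,-0.13],[0,0,-0.13],[0,0,-0.13],[0,0,-0.13],[0,0,-0.13],[0,0,-0.13],[0,0,-0.13],[0,0,-0.13],[0,0,-0.13],[0,0,-0.11],[0,0,0]], "delta_pos": [[0,0,0],[0,0,0],[0,0,0],[0,0,0],[0,0,0],[0,0,0],[0,0,0],[0,0,0],[0,0,0],[0,0,0],[0,0,0]], "gripper": [0.5,0.5,0.5,0.5,0.5,0.5,0.5,0.5,0.5,0.5,0.5]}}

```text
time_s: 10.05
tool_pos: [0.5212, 0.002, 0.1196]
tool_rot: [179.8, 0.0, 81.5]
force: [-0.1, -2.4, 8.0]
grip_width: 0.011
grasp_force: 50.0
```

Call:
{"fn": "drive_tool", "kwargs": {"angular": [[0,0,0],[0,0,0],[0,0,0],[0,0,0],[0,0,0],[0,0,0],[0,0,0]], "delta_pos": [[0,0,-0.3],[0,0,-0.3],[0,0,-0.3],[0,0,-0.3],[0,0,-0.3],[0,0,-0.2],[0,0,0]], "gripper": [0.5,0.5,0.5,0.5,0.5,0.5,0.5]}}

```text
time_s: 10.75
tool_pos: [0.5189, 0.0024, 0.1342]
tool_rot: [-180.0, 0.1, 81.4]
force: [1.1, -4.8, 0.8]
grip_width: 0.0102
grasp_force: 50.2
```

```bash
python3 -c "
from h import *
s=telemetry.get_obs();print(s['force'],s['wrist_torque'],s['tool_rot'],s['qpos'])"
```

```text
[ 1.06872526 -4.76930589  0.84265339] [-1.32351498 -0.22904867 -0.46749451] [-1.79956477e+02  1.10704529e-01  8.14280287e+01] [-23.99402621   6.9538318   22.20590785 109.65445415  -2.80598577
  63.9931024   -9.27376867]
```

Call:
{"fn": "drive_tool", "kwargs": {"angular": [[0,0,0],[0,0,0],[0,0,0],[0,0,0],[0,0,0],[0,0,0],[0,0,0],[0,0,0],[0,0,0],[0,0,0]], "delta_pos": [[0,0,0],[0,0,0],[0,0,0],[0,0,-1.5],[0,0,-1.5],[3,0.03,0],[3.3,0.03,0],[3.08,0.04,0],[0,0,0],[0,0,0]], "gripper": [2,3,4.5,5.5,5.5,5.5,5.5,5.5,5.5,5.5], "squeeze": 30}}

```text
time_s: 11.75
tool_pos: [0.5339, 0.0977, 0.1646]
tool_rot: [-180.0, 0.0, 81.7]
force: [0.7, -0.7, 0.3]
grip_width: 0.0548
grasp_force: 0.0
```

Call:
{"fn": "drive_tool", "kwargs": {"angular": [[0,0,-0.14],[0,0,-0.14],[0,0,-0.14],[0,0,-0.14],[0,0,-0.14],[0,0,-0.14],[0,0,-0.14],[0,0,-0.14],[0,0,-0.14],[0,0,-0.14],[0,0,-0.14],[0,0,-0.03],[0,0,0]], "delta_pos": [[0,0,0],[0,0,0],[0,0,0],[0,0,0],[0,0,0],[0,0,0],[0,0,0],[0,0,0],[0,0,0],[0,0,0],[0,0,0],[0,0,0],[0,0,0]], "gripper": [5.5,5.5,5.5,5.5,5.5,5.5,5.5,5.5,5.5,5.5,5.5,5.5,5.5]}}

```text
time_s: 13.05
tool_pos: [0.5342, 0.0955, 0.1648]
tool_rot: [-180.0, -0.0, 171.3]
force: [0.4, 0.4, 0.2]
grip_width: 0.0551
grasp_force: 0.0
```

```bash
python3 -c "
from h import *
go([.5341,.0949,.112],171.4)
W=snap('wrist','k.png')
for t in ['wing','plate_knob']:
    for d in models.search_frame(W,t)[:3]: print(t,round(d['p'],2),np.round(d['centre'],1),onz(W,d['centre'],.115))
S=snap('scene')
d=models.search_frame(S,'plate_knob')[0];print(d['p'],d['centre'])
T=snap('top');d=models.search_frame(T,'plate_knob')[0];print(d['p'],d['centre'],onz(T,d['centre'],.12))
"
```

```text
at [0.5342 0.0955 0.1648] [-1.7999e+02 -1.0000e-02  1.7127e+02] F [0.4 0.4 0.2] delta cm [-0.01 -0.06  5.28] dist 5.28 turn tool z rad -0.002
wing 0.85 [123.6 213.9] [ 0.52083778 -0.00132625  0.115     ]
plate_knob 0.84 [261.6 189.6] [0.51788927 0.10453604 0.115     ]
0.9 [238.1, 209.7]
0.46 [259.0, 205.6] [0.50041071 0.00354406 0.12      ]
```

Call:
{"fn": "drive_tool", "kwargs": {"angular": [[0,0,0],[0,0,0],[0,0,0],[0,0,0],[0,0,0],[0,0,0],[0,0,0],[0,0,0],[0,0,0],[0,0,0],[0,0,0]], "delta_pos": [[0,0,1],[0,0,1.2],[0,0,1],[0,0,1],[0,0,0.9],[0,0,0],[0,0,0],[0,0,0],[0,0,0],[0,0,0],[0,0,0]], "gripper": [5.5,5.5,5.5,5.5,5.5,4.5,3.5,2.5,2,2,2], "squeeze": 25}}

```text
time_s: 14.5
tool_pos: [0.5344, 0.095, 0.1144]
tool_rot: [-179.9, 0.0, 171.4]
force: [-1.8, -4.6, 2.9]
grip_width: 0.0239
grasp_force: 25.0
```

Call:
{"fn": "drive_tool", "kwargs": {"angular": [[0,0,0.05],[0,0,0.12],[0,0,0.12],[0,0,0.12],[0,0,0.12],[0,0,0]], "delta_pos": [[0.6,0.015,0],[1.437,0.086,0],[1.437,0.086,0],[1.437,0.086,0],[1.437,0.086,0],[0,0,0]], "gripper": [2,2,2,2,2,2]}}

```text
time_s: 15.1
tool_pos: [0.476, 0.1232, 0.1143]
tool_rot: [179.9, -0.0, 141.2]
force: [1.5, -1.4, 1.0]
grip_width: 0.0241
grasp_force: 25.0
```

```bash
cat >> h.py <<'E'
PV=np.array([.5524,.2135]);C0=81.2
def pl():
    s=telemetry.get_obs();v=np.array(s['tool_pos'])[:2]-PV
    th=(C0+180-np.degrees(np.arctan2(v[1],v[0]))+180)%360-180
    print('plate',round(np.radians(th%360),3),'r',np.linalg.norm(v).round(4),'yaw',s['tool_rot'][2],'F',np.round(s['force'],1),'tau',np.round(s['wrist_torque'],2),'q',np.round(s['qpos'],0))
E
python3 -c "
from h import *
pl()"
```

```text
plate 0.549 r 0.1183 yaw 141.17383800426637 F [ 1.5 -1.4  1. ] tau [-0.43  0.06 -0.24] q [-29.   5.  12. 114.  -1.  61.  35.]
```

Call:
{"fn": "drive_tool", "kwargs": {"angular": [[0,0,0.12],[0,0,0.12],[0,0,0.12],[0,0,0.12],[0,0,0.12],[0,0,0.12],[0,0,0.12],[0,0,0.12],[0,0,0]], "delta_pos": [[1.437,0.086,0],[1.437,0.086,0],[1.437,0.086,0],[1.437,0.086,0],[1.437,0.086,0],[1.437,0.086,0],[1.437,0.086,0],[1.437,0.086,0],[0,0,0]], "gripper": [2,2,2,2,2,2,2,2,2]}}

```text
time_s: 16.0
tool_pos: [0.4359, 0.2251, 0.1144]
tool_rot: [179.6, -0.2, 86.2]
force: [8.1, -0.6, -3.5]
grip_width: 0.024
grasp_force: 25.0
```

```bash
python3 -c "
from h import *
pl()"
```

```text
plate 1.517 r 0.1171 yaw 86.20449405588371 F [ 8.1 -0.6 -3.5] tau [-0.1  -1.47 -0.14] q [-38.   4.   7. 114.  -1.  61. -34.]
```

Call:
{"fn": "drive_tool", "kwargs": {"angular": [[0,0,0.12],[0,0,0.12],[0,0,0.12],[0,0,0.12],[0,0,0.12],[0,0,0.12],[0,0,0.12],[0,0,0.12],[0,0,0.12],[0,0,0]], "delta_pos": [[1.42,0.15,0],[1.42,0.12,0],[1.42,0.1,0],[1.42,0.1,0],[1.42,0.1,0],[1.42,0.1,0],[1.42,0.1,0],[1.42,0.1,0],[1.42,0.1,0],[0,0,0]], "gripper": [2,2,2,2,2,2,2,2,2,2]}}

```text
time_s: 17.0
tool_pos: [0.5072, 0.3231, 0.1144]
tool_rot: [179.9, -0.2, 24.3]
force: [4.3, -1.3, 2.5]
grip_width: 0.0238
grasp_force: 25.0
```

Call:
{"fn": "drive_tool", "kwargs": {"angular": [[0,0,0],[0,0,0],[0,0,0],[0,0,0],[0,0,0],[0,0,0],[0,0,0],[0,0,0],[0,0,0]], "delta_pos": [[0,0,0],[0,0,0],[0,0,0],[0,0,0],[0,0,-1.5],[0,0,-2],[0,0,-3],[0,0,-3],[0,0,0]], "gripper": [3,4,5,5.5,5.5,6,7,8,8]}}

```text
time_s: 17.9
tool_pos: [0.5061, 0.3244, 0.2153]
tool_rot: [-179.9, -0.6, 24.2]
force: [-0.2, 0.2, 0.8]
grip_width: 0.0749
grasp_force: 0.0
```

```bash
python3 - <<'E'
from h import *
np.set_printoptions(precision=4,suppress=True)
pl()
T=snap('top','t2.png')
for m in models.cut_out(T,'jar_a')[:8]:
    px=T['pixels'][m['pixels']].mean(0); print(round(m['p'],2),m['centre'],px.round(),m['pixels'].sum(),onz(T,m['centre'],.055))
cv2.imwrite('pics/t2c.png',cv2.resize(T['pixels'][130:270,120:400,::-1],(800,400),interpolation=cv2.INTER_CUBIC))
E
```

```text
plate 2.593 r 0.1202 yaw 24.242573970628346 F [-0.2  0.2  0.8] tau [-0.09  0.18 -0.02] q [-45.  13.  11.  93.  -3.  74. -99.]
0.78 [356.9, 222.6] [119. 116. 112.] 219 [ 0.4539 -0.3445  0.055 ]
0.77 [316.8, 228.2] [121. 118. 115.] 189 [ 0.4319 -0.2021  0.055 ]
0.7 [331.6, 202.2] [118. 115. 111.] 208 [ 0.5251 -0.2556  0.055 ]
0.64 [297.6, 199.0] [119.  73. 139.] 191 [ 0.5345 -0.1344  0.055 ]
0.52 [286.4, 216.1] [ 61. 100. 179.] 165 [ 0.4727 -0.0948  0.055 ]
```

View pics/t2c.png

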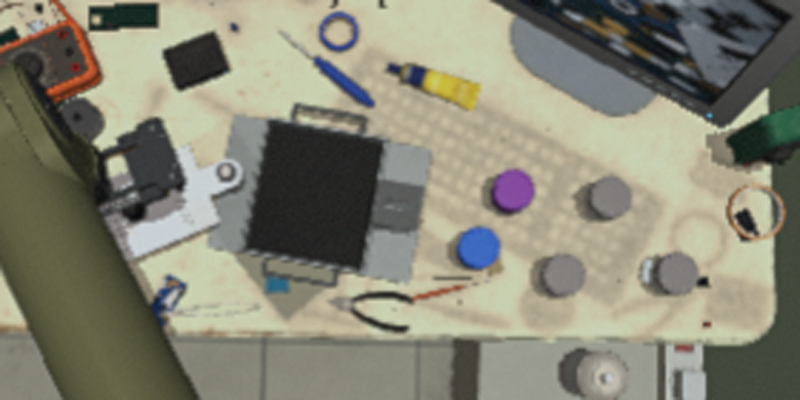

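The plate is swung open (about 2.6 rad) at the left, so the mat lies clear. The jars are unmoved, at crop (610,197), (562,275) and (678,273).

```bash
cat >> h.py <<'E'
def lids(T,around):
    a=T['pixels'].astype(int); out=[]
    m=(np.abs(a-np.array([119,116,113])).max(2)<14).astype(np.uint8)
    n,l,st,ce=cv2.connectedComponentsWithStats(m,connectivity=4)
    for c in around:
        k=[i for i in range(1,n) if st[i,4]>80 and np.hypot(*(ce[i]-c))<25]
        for i in k: out.append((ce[i].round(1),st[i,2:5],onz(T,ce[i],.06).round(4)))
    return out
E
python3 - <<'E'
from h import *
np.set_printoptions(precision=4,suppress=True)
T=snap('top')
for o in lids(T,[(333.5,199),(316.7,226.3),(357.3,225.6)]): print(*o)
Rm=rot([0,0,C0]);ctr=np.array([*(PV-.105*Rm[:2,0]),0])
print('ctr',ctr)
X=[ctr+Rm@np.array([sx*.075,sy*.084,.042]) for sx,sy in [(1,-1),(-1,-1),(-1,1),(1,1)]]
print((proj(T,X)-[120,130])/.35)
go([.536,-.26,.2],-9)
E
```

```text
[333.2 198.3] [ 14  14 144] [ 0.5384 -0.2606  0.06  ]
[317.8 225.4] [ 14  15 111] [ 0.4415 -0.2049  0.06  ]
[357.  225.3] [ 14  14 147] [ 0.4439 -0.3433  0.06  ]
ctr [0.5363 0.1097 0.    ]
[[265.8752 119.1488]
 [382.248  138.9502]
 [359.2451 269.7342]
 [240.8058 249.1702]]
at [0.5035 0.3228 0.2093] [-179.98   -0.02   24.25] F [ 0.4  0.7 -0.4] delta cm [-20.97  54.48   0.91] dist 58.38 turn tool z rad 0.58
```

Call:
{"fn": "drive_tool", "kwargs": {"angular": [[0,0,0],[0,0,0],[0,0,0],[0,0,0],[0,0,0],[0,0,0],[0,0,0],[0,0,0],[0,0,0],[0,0,0],[0,0,0],[0,0,0],[0,0,0],[0,0,0.145],[0,0,0.145],[0,0,0.145],[0,0,0.145],[0,0,0],[0,0,0]], "delta_pos": [[-1.61,4.19,0],[-1.61,4.19,0],[-1.61,4.19,0],[-1.61,4.19,0],[-1.61,4.19,0],[-1.61,4.19,0],[-1.61,4.19,0],[-1.61,4.19,0],[-1.61,4.19,0],[-1.61,4.19,0],[-1.61,4.19,0],[-1.61,4.19,0],[-1.61,4.19,0],[0,0,0],[0,0,0],[0,0,0],[0,0,0],[0,0,0],[0,0,0]], "gripper": [8,8,8,8,8,8,8,8,8,8,8,8,8,8,8,8,8,8,8], "squeeze": 25}}

```text
time_s: 19.95
tool_pos: [0.5359, -0.2594, 0.208]
tool_rot: [-180.0, 0.1, -8.8]
force: [0.4, -0.5, 0.9]
grip_width: 0.08
grasp_force: 0.0
```

```bash
python3 - <<'E'
from h import *
go([.538,-.261,.047],-9)
W=snap('wrist','w3.png')
for d in models.search_frame(W,'jar_a')[:6]: print(round(d['p'],2),np.round(d['centre'],1),onz(W,d['centre'],.05).round(3))
print(proj(W,[[.538,-.261,.06],[.4415,-.205,.06],[.444,-.343,.06]]).round())
E
```

```text
at [ 0.5359 -0.2594  0.208 ] [-1.7998e+02  9.0000e-02 -8.8000e+00] F [ 0.4 -0.5  0.9] delta cm [ 0.26  0.13 16.1 ] dist 16.1 turn tool z rad 0.004
0.94 [151.  185.4] [ 0.548 -0.145  0.05 ]
0.9 [315.8 226.4] [ 0.469 -0.325  0.05 ]
0.75 [253.4 174.6] [ 0.542 -0.262  0.05 ]
0.74 [137.6 229.3] [ 0.498 -0.115  0.05 ]
[[253. 180.]
 [219. 265.]
 [335. 247.]]
```

View pics/w3.png

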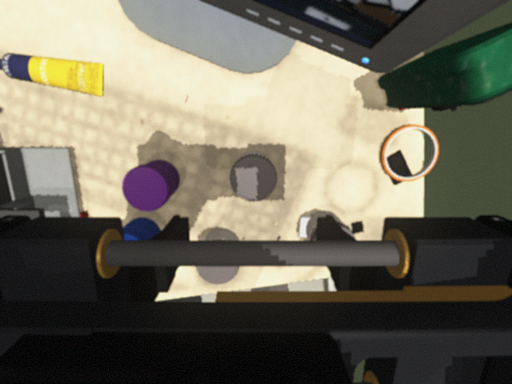

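The wrist view shows jar 1's lid at (254,178), within 2 px of prediction, and nothing near the fingers. I descend and grip.

Call:
{"fn": "drive_tool", "kwargs": {"angular": [[0,0,0],[0,0,0],[0,0,0],[0,0,0],[0,0,0],[0,0,0],[0,0,0],[0,0,0],[0,0,0],[0,0,0],[0,0,0],[0,0,0],[0,0,0],[0,0,0],[0,0,0]], "delta_pos": [[0.35,0.13,0],[0,0,3.5],[0,0,3.5],[0,0,3.5],[0,0,3],[0,0,1.5],[0,0,1.1],[0,0,0],[0,0,0],[0,0,0],[0,0,0],[0,0,0],[0,0,0],[0,0,0],[0,0,0]], "gripper": [8,8,8,8,8,8,8,8,7,6.2,5.5,5,4.8,4.8,4.8], "squeeze": 25}}

```text
time_s: 21.55
tool_pos: [0.5402, -0.2609, 0.0485]
tool_rot: [-179.9, -0.0, -9.0]
force: [-0.5, 3.4, 5.5]
grip_width: 0.0512
grasp_force: 25.0
```

Call:
{"fn": "drive_tool", "kwargs": {"angular": [[0,0,0],[0,0,0],[0,0,0],[0,0,0],[0,0,0],[0,0,0]], "delta_pos": [[0,0,-1],[0,0,-2],[0,0,-3],[0,0,-3],[0,0,-2],[0,0,0]], "gripper": [4.8,4.8,4.8,4.8,4.8,4.8]}}

```text
time_s: 22.15
tool_pos: [0.5409, -0.2634, 0.1608]
tool_rot: [179.9, -0.3, -9.1]
force: [0.1, -1.1, -2.8]
grip_width: 0.0514
grasp_force: 25.0
```

```bash
cat >> h.py <<'E'
RC=rot([0,0,C0]);CT=np.array([*(PV-.105*RC[:2,0]),0])
def spot(x,y,z): return CT+RC@np.array([x,y,z])
E
python3 - <<'E'
from h import *
go(spot(.032,0,.156),-9)
E
```

```text
at [ 0.5409 -0.2634  0.1608] [179.91  -0.31  -9.05] F [ 0.1 -1.1 -2.8] delta cm [ -6.33 -39.98   0.38] dist 40.48 turn tool z rad -0.001
```

Call:
{"fn": "drive_tool", "kwargs": {"angular": [[0,0,0],[0,0,0],[0,0,0],[0,0,0],[0,0,0],[0,0,0],[0,0,0],[0,0,0],[0,0,0],[0,0,0],[0,0,0],[0,0,0],[0,0,0],[0,0,0]], "delta_pos": [[-0.3,-2,0],[-0.55,-3.5,0],[-0.6,-3.8,0],[-0.6,-3.8,0],[-0.6,-3.8,0],[-0.6,-3.8,0],[-0.6,-3.8,0],[-0.6,-3.8,0],[-0.6,-3.8,0],[-0.6,-3.8,0],[-0.48,-3,0],[-0.2,-1.08,0],[0,0,0],[0,0,0]], "gripper": [4.8,4.8,4.8,4.8,4.8,4.8,4.8,4.8,4.8,4.8,4.8,4.8,4.8,4.8]}}

```text
time_s: 23.55
tool_pos: [0.5394, 0.1409, 0.1569]
tool_rot: [179.9, 0.0, -9.1]
force: [0.3, -1.0, -2.3]
grip_width: 0.051
grasp_force: 25.0
```

```bash
python3 - <<'E'
from h import *
go(spot(.032,0,.0485+.0185),-9)
W=snap('wrist','w4.png'); T=snap('top')
cv2.imwrite('pics/w4c.png',np.hstack([cv2.resize(W['pixels'],(400,300))[:,:,::-1],cv2.resize(T['pixels'][140:260,180:340,::-1],(400,300),interpolation=cv2.INTER_CUBIC)]))
E
```

```text
at [0.5394 0.1409 0.1569] [ 1.7987e+02  5.0000e-02 -9.1000e+00] F [ 0.3 -1.  -2.3] delta cm [ 0.18 -0.09  8.99] dist 8.99 turn tool z rad -0.002
```

View pics/w4c.png

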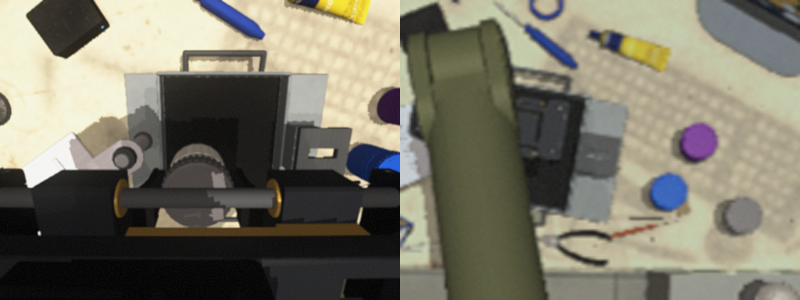

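The jar is held over the tray, left of centre and clear of the pivot. I lower it, slowly at the end.

Call:
{"fn": "drive_tool", "kwargs": {"angular": [[0,0,0],[0,0,0],[0,0,0],[0,0,0],[0,0,0],[0,0,0],[0,0,0],[0,0,0],[0,0,0],[0,0,0],[0,0,0],[0,0,0]], "delta_pos": [[0.18,-0.09,2],[0,0,2.5],[0,0,2],[0,0,1],[0,0,0.4],[0,0,0.2],[0,0,0.2],[0,0,0.15],[0,0,0.15],[0,0,0.1],[0,0,0.1],[0,0,0]], "gripper": [4.8,4.8,4.8,4.8,4.8,4.8,4.8,4.8,4.8,4.8,4.8,4.8]}}

```text
time_s: 24.85
tool_pos: [0.5415, 0.1438, 0.0698]
tool_rot: [180.0, 0.0, -9.0]
force: [-0.7, 0.4, -2.6]
grip_width: 0.0515
grasp_force: 25.0
```

```bash
python3 -c "
from h import *
go(spot(.032,0,.0485+.0185),-9)"
```

```text
at [0.5415 0.1438 0.0698] [180.   0.  -9.] F [-0.7  0.4 -2.6] delta cm [0.01 0.24 0.28] dist 0.37 turn tool z rad -0.0
```

Call:
{"fn": "drive_tool", "kwargs": {"angular": [[0,0,0],[0,0,0],[0,0,0],[0,0,0]], "delta_pos": [[0,0,0.1],[0,0,0.1],[0,0,0.07],[0,0,0]], "gripper": [4.8,4.8,4.8,4.8]}}

```text
time_s: 25.25
tool_pos: [0.5415, 0.1438, 0.0671]
tool_rot: [180.0, 0.0, -9.0]
force: [-0.2, 0.5, -3.2]
grip_width: 0.0513
grasp_force: 25.0
```

Call:
{"fn": "drive_tool", "kwargs": {"angular": [[0,0,0],[0,0,0],[0,0,0]], "delta_pos": [[0,0,0.06],[0,0,0.06],[0,0,0]], "gripper": [4.8,4.8,4.8]}}

```text
time_s: 25.55
tool_pos: [0.5417, 0.1438, 0.0669]
tool_rot: [-180.0, 0.0, -9.0]
force: [-3.5, -0.2, 5.4]
grip_width: 0.0515
grasp_force: 25.0
```

Contact with the mat is felt. I release, rise, and check where the other jars are.

Call:
{"fn": "drive_tool", "kwargs": {"angular": [[0,0,0],[0,0,0],[0,0,0],[0,0,0],[0,0,0],[0,0,0],[0,0,0],[0,0,0],[0,0,0],[0,0,0]], "delta_pos": [[0,0,-0.06],[0,0,0],[0,0,0],[0,0,0],[0,0,-1],[0,0,-2.5],[0,0,-3.5],[0,0,-3.5],[0,0,-2.5],[0,0,0]], "gripper": [5.3,5.6,6,6.3,6.3,6.3,6.3,6.3,6.3,6.3]}}

```text
time_s: 26.55
tool_pos: [0.5443, 0.1443, 0.2017]
tool_rot: [-179.7, -0.4, -9.0]
force: [-0.3, -0.3, -0.2]
grip_width: 0.0628
grasp_force: 0.0
```

```bash
python3 - <<'E'
from h import *
np.set_printoptions(precision=4,suppress=True)
T=snap('top')
for o in lids(T,[(317.8,225.4),(357.,225.3)]): print(*o)
go([.4415,-.205,.2],81)
E
```

```text
[317.2 225.7] [ 14  15 150] [ 0.4405 -0.2029  0.06  ]
[359.8 216.3] [ 14  14 145] [ 0.4761 -0.3539  0.06  ]
at [0.543  0.1441 0.1992] [-179.84   -0.23   -9.02] F [-0.2 -0.9 -0. ] delta cm [-4.55 36.06 -0.2 ] dist 36.35 turn tool z rad -1.571
```

Call:
{"fn": "drive_tool", "kwargs": {"angular": [[0,0,0],[0,0,0],[0,0,0],[0,0,0],[0,0,0],[0,0,0],[0,0,0],[0,0,0],[0,0,-0.143],[0,0,-0.143],[0,0,-0.143],[0,0,-0.143],[0,0,-0.143],[0,0,-0.143],[0,0,-0.143],[0,0,-0.143],[0,0,-0.143],[0,0,-0.143],[0,0,-0.143]], "delta_pos": [[-0.57,4.5,0],[-0.57,4.5,0],[-0.57,4.5,0],[-0.57,4.5,0],[-0.57,4.5,0],[-0.57,4.5,0],[-0.57,4.5,0],[-0.57,4.5,0],[0,0,0],[0,0,0],[0,0,0],[0,0,0],[0,0,0],[0,0,0],[0,0,0],[0,0,0],[0,0,0],[0,0,0],[0,0,0]], "gripper": [8,8,8,8,8,8,8,8,8,8,8,8,8,8,8,8,8,8,8]}}

```text
time_s: 28.5
tool_pos: [0.4394, -0.2044, 0.1955]
tool_rot: [-179.9, -0.0, 81.5]
force: [-0.2, 0.1, -0.1]
grip_width: 0.08
grasp_force: 0.0
```

```bash
python3 - <<'E'
from h import *
go([.4415,-.203,.047],81)
W=snap('wrist')
for d in models.search_frame(W,'jar_a')[:6]: print(round(d['p'],2),np.round(d['centre'],1),onz(W,d['centre'],.05).round(3))
cv2.imwrite('pics/w5.png',W['pixels'][:,:,::-1]);print(proj(W,[.4415,-.203,.06]))
E
```

```text
at [ 0.4394 -0.2044  0.1955] [-179.88   -0.     81.45] F [-0.2  0.1 -0.1] delta cm [ 0.17  0.22 14.85] dist 14.85 turn tool z rad 0.008
0.96 [253.7 177.7] [ 0.442 -0.199  0.05 ]
0.84 [297.1 279.3] [ 0.475 -0.33   0.05 ]
0.82 [266.9  71.7] [ 0.47  -0.096  0.05 ]
0.78 [346.  106.2] [ 0.545 -0.14   0.05 ]
[[254.20682847 183.23925345]]
```

View pics/w5.png

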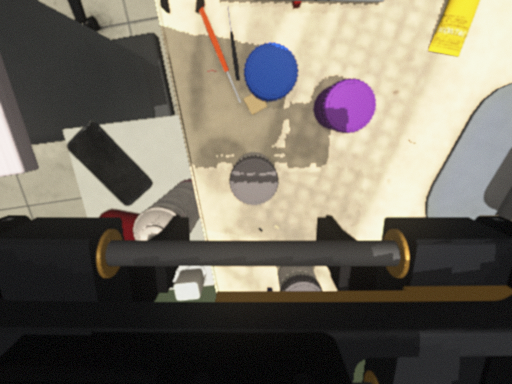

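The wrist view shows jar 2's lid at (254,180), blue and purple ahead, and a spray can at about (160,220) beyond the bench edge. I check the can's height first.

```bash
python3 - <<'E'
from h import *
T=snap('top');S=snap('scene')
print(tri([T,S],[(331.7,262),(379,214)]))
E
```

```text
[ 0.31565158 -0.2518301   0.06172903]
```

Call:
{"fn": "drive_tool", "kwargs": {"angular": [[0,0,0],[0,0,0],[0,0,0],[0,0,0],[0,0,0],[0,0,0],[0,0,0],[0,0,0],[0,0,0],[0,0,0],[0,0,0],[0,0,0],[0,0,0],[0,0,0]], "delta_pos": [[0.35,0.2,0],[0,0,3.5],[0,0,3.5],[0,0,3.5],[0,0,2.5],[0,0,1],[0,0,0.75],[0,0,0],[0,0,0],[0,0,0],[0,0,0],[0,0,0],[0,0,0],[0,0,0]], "gripper": [8,8,8,8,8,8,8,8,7,6.2,5.5,5,4.8,4.8], "squeeze": 25}}

```text
time_s: 30.1
tool_pos: [0.4414, -0.2013, 0.0491]
tool_rot: [-179.8, -0.1, 81.1]
force: [-5.5, 1.1, 6.8]
grip_width: 0.0512
grasp_force: 25.0
```

Call:
{"fn": "drive_tool", "kwargs": {"angular": [[0,0,0],[0,0,0],[0,0,0],[0,0,0],[0,0,0],[0,0,0],[0,0,0]], "delta_pos": [[0,0,0],[0,0,-1],[0,0,-2],[0,0,-3],[0,0,-3],[0,0,-2],[0,0,0]], "gripper": [4.8,4.8,4.8,4.8,4.8,4.8,4.8]}}

```text
time_s: 30.8
tool_pos: [0.445, -0.2022, 0.1619]
tool_rot: [179.6, -0.0, 81.1]
force: [1.2, 0.1, -3.3]
grip_width: 0.0513
grasp_force: 25.0
```

```bash
python3 - <<'E'
from h import *
go(spot(-.033,-.045,.156),81.2)
E
```

```text
at [ 0.445  -0.2022  0.1619] [ 1.796e+02 -5.000e-02  8.112e+01] F [ 1.2  0.1 -3.3] delta cm [28.94  8.71  0.68] dist 30.23 turn tool z rad -0.001
```

Call:
{"fn": "drive_tool", "kwargs": {"angular": [[0,0,0],[0,0,0],[0,0,0],[0,0,0],[0,0,0],[0,0,0],[0,0,0],[0,0,0],[0,0,0],[0,0,0],[0,0,0]], "delta_pos": [[2,0.6,0],[3.4,1.02,0],[3.8,1.15,0],[3.8,1.15,0],[3.8,1.15,0],[3.8,1.15,0],[3.8,1.15,0],[3,0.9,0],[1.5,0.44,0],[0,0,0],[0,0,0]], "gripper": [4.8,4.8,4.8,4.8,4.8,4.8,4.8,4.8,4.8,4.8,4.8]}}

```text
time_s: 31.9
tool_pos: [0.5726, 0.0685, 0.1582]
tool_rot: [-179.9, 0.1, 81.0]
force: [-0.8, -0.4, -3.9]
grip_width: 0.0514
grasp_force: 25.0
```

```bash
python3 - <<'E'
from h import *
go(spot(-.033,-.045,.0675),81.2)
E
```

```text
at [0.5726 0.0685 0.1582] [-1.7992e+02  1.3000e-01  8.1040e+01] F [-0.8 -0.4 -3.9] delta cm [0.24 0.3  9.07] dist 9.08 turn tool z rad -0.003
```

Call:
{"fn": "drive_tool", "kwargs": {"angular": [[0,0,0],[0,0,0],[0,0,0],[0,0,0],[0,0,0],[0,0,0],[0,0,0],[0,0,0],[0,0,0],[0,0,0],[0,0,0],[0,0,0]], "delta_pos": [[0.24,0.3,2],[0,0,2.5],[0,0,2],[0,0,1],[0,0,0.5],[0,0,0.3],[0,0,0.2],[0,0,0.15],[0,0,0.1],[0,0,0.1],[0,0,0.08],[0,0,0]], "gripper": [4.8,4.8,4.8,4.8,4.8,4.8,4.8,4.8,4.8,4.8,4.8,4.8]}}

```text
time_s: 33.1
tool_pos: [0.5767, 0.0725, 0.0697]
tool_rot: [-180.0, -0.0, 81.1]
force: [0.1, -0.4, -3.6]
grip_width: 0.0515
grasp_force: 25.0
```

Call:
{"fn": "drive_tool", "kwargs": {"angular": [[0,0,0],[0,0,0],[0,0,0]], "delta_pos": [[0,0,0.06],[0,0,0.05],[0,0,0]], "gripper": [4.8,4.8,4.8]}}

```text
time_s: 33.4
tool_pos: [0.5767, 0.0725, 0.0686]
tool_rot: [-180.0, 0.0, 81.1]
force: [0.3, -0.1, -3.9]
grip_width: 0.0515
grasp_force: 25.0
```

Call:
{"fn": "drive_tool", "kwargs": {"angular": [[0,0,0],[0,0,0],[0,0,0]], "delta_pos": [[0,0,0.06],[0,0,0.06],[0,0,0]], "gripper": [4.8,4.8,4.8]}}

```text
time_s: 33.7
tool_pos: [0.5768, 0.0725, 0.0677]
tool_rot: [180.0, -0.0, 81.1]
force: [0.0, -0.5, -1.7]
grip_width: 0.0513
grasp_force: 25.0
```

Call:
{"fn": "drive_tool", "kwargs": {"angular": [[0,0,0],[0,0,0]], "delta_pos": [[0,0,0.06],[0,0,0]], "gripper": [4.8,4.8]}}

```text
time_s: 33.9
tool_pos: [0.5768, 0.0725, 0.0676]
tool_rot: [-180.0, -0.0, 81.1]
force: [-3.5, 0.1, 4.8]
grip_width: 0.051
grasp_force: 25.0
```

Call:
{"fn": "drive_tool", "kwargs": {"angular": [[0,0,0],[0,0,0],[0,0,0],[0,0,0],[0,0,0],[0,0,0],[0,0,0],[0,0,0],[0,0,0],[0,0,0]], "delta_pos": [[0,0,-0.06],[0,0,0],[0,0,0],[0,0,0],[0,0,-1],[0,0,-2.5],[0,0,-3.5],[0,0,-3.5],[0,0,-2.5],[0,0,0]], "gripper": [5.3,5.6,6,6.3,6.3,6.3,6.3,6.3,6.3,6.3]}}

```text
time_s: 34.9
tool_pos: [0.5795, 0.0725, 0.2025]
tool_rot: [179.6, -0.2, 81.1]
force: [-0.3, -0.2, 0.1]
grip_width: 0.0627
grasp_force: 0.0
```

```bash
python3 - <<'E'
from h import *
np.set_printoptions(precision=4,suppress=True)
T=snap('top')
for o in lids(T,[(359.8,216.3)]): print(*o)
print(RC.T@(np.array([.5768,.0725,0])-CT),RC.T@(np.array([.5415,.1438,0])-CT))
go([.477,-.353,.2],-9)
E
```

```text
[359.8 216.2] [ 14  14 144] [ 0.4761 -0.3541  0.06  ]
[-0.0306 -0.0457  0.    ] [0.0345 0.0001 0.    ]
at [0.5782 0.0725 0.2001] [179.75  -0.14  81.11] F [ 0.   0.8 -0.3] delta cm [-43.6   -3.42  -0.11] dist 43.74 turn tool z rad 1.573
```

Call:
{"fn": "drive_tool", "kwargs": {"angular": [[0,0,0],[0,0,0],[0,0,0],[0,0,0],[0,0,0],[0,0,0],[0,0,0],[0,0,0],[0,0,0],[0,0,0]], "delta_pos": [[-4.36,-0.34,0],[-4.36,-0.34,0],[-4.36,-0.34,0],[-4.36,-0.34,0],[-4.36,-0.34,0],[-4.36,-0.34,0],[-4.36,-0.34,0],[-4.36,-0.34,0],[-4.36,-0.34,0],[-4.36,-0.34,0]], "gripper": [8,8,8,8,8,8,8,8,8,8]}}

```text
time_s: 35.95
tool_pos: [0.4748, -0.3541, 0.1965]
tool_rot: [-179.9, -0.0, 81.1]
force: [0.9, 0.7, 0.2]
grip_width: 0.0801
grasp_force: 0.0
```

Call:
{"fn": "drive_tool", "kwargs": {"angular": [[0,0,0.143],[0,0,0.143],[0,0,0.143],[0,0,0.143],[0,0,0.143],[0,0,0.143],[0,0,0.143],[0,0,0.143],[0,0,0.143],[0,0,0.143],[0,0,0.143],[0,0,0]], "delta_pos": [[0,0,0],[0,0,0],[0,0,0],[0,0,0],[0,0,0],[0,0,0],[0,0,0],[0,0,0],[0,0,0],[0,0,0],[0,0,0],[0,0,0]], "gripper": [8,8,8,8,8,8,8,8,8,8,8,8]}}

```text
time_s: 37.15
tool_pos: [0.4753, -0.3527, 0.1964]
tool_rot: [-180.0, 0.1, -9.0]
force: [0.1, -0.2, -0.2]
grip_width: 0.08
grasp_force: 0.0
```

```bash
python3 - <<'E'
from h import *
go([.477,-.353,.047],-9)
W=snap('wrist','w6.png')
for d in models.search_frame(W,'jar_a')[:6]: print(round(d['p'],2),np.round(d['centre'],1),onz(W,d['centre'],.05).round(3))
print(proj(W,[.477,-.353,.06]))
E
```

```text
at [ 0.4753 -0.3527  0.1964] [-1.7999e+02  1.1000e-01 -9.0400e+00] F [ 0.1 -0.2 -0.2] delta cm [2.100e-01 1.000e-02 1.494e+01] dist 14.94 turn tool z rad -0.001
0.92 [ 43.6 205. ] [ 0.487 -0.117  0.05 ]
0.73 [252.1 181.1] [ 0.477 -0.353  0.05 ]
0.63 [ 50.5 147.6] [ 0.547 -0.147  0.05 ]
[[252.22324938 183.27746041]]
```

View pics/w6.png

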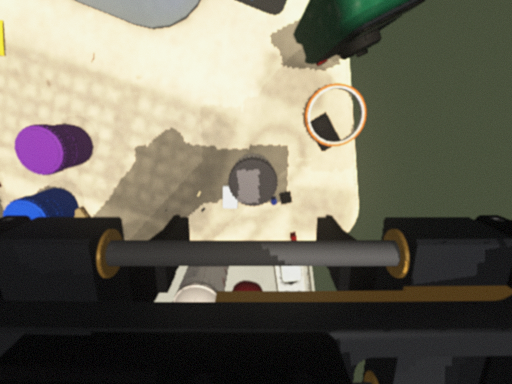

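The third jar's lid is at (253,181), right under the tool. The white and black bits beside it are small and lie below fingertip height.

Call:
{"fn": "drive_tool", "kwargs": {"angular": [[0,0,0],[0,0,0],[0,0,0],[0,0,0],[0,0,0],[0,0,0],[0,0,0],[0,0,0],[0,0,0],[0,0,0],[0,0,0],[0,0,0],[0,0,0],[0,0,0]], "delta_pos": [[0.3,0,0],[0,0,3.5],[0,0,3.5],[0,0,3.5],[0,0,2.6],[0,0,1],[0,0,0.75],[0,0,0],[0,0,0],[0,0,0],[0,0,0],[0,0,0],[0,0,0],[0,0,0]], "gripper": [8,8,8,8,8,8,8,8,7,6.2,5.5,5,4.8,4.8], "squeeze": 25}}

```text
time_s: 38.65
tool_pos: [0.4791, -0.3533, 0.0493]
tool_rot: [-180.0, -0.0, -9.0]
force: [0.1, 0.9, 3.5]
grip_width: 0.0514
grasp_force: 25.0
```

Call:
{"fn": "drive_tool", "kwargs": {"angular": [[0,0,0],[0,0,0],[0,0,0],[0,0,0],[0,0,0],[0,0,0],[0,0,0]], "delta_pos": [[0,0,0],[0,0,-1],[0,0,-2],[0,0,-3],[0,0,-3],[0,0,-2],[0,0,0]], "gripper": [4.8,4.8,4.8,4.8,4.8,4.8,4.8]}}

```text
time_s: 39.35
tool_pos: [0.4797, -0.355, 0.1616]
tool_rot: [179.9, -0.3, -9.0]
force: [0.5, -0.5, -3.4]
grip_width: 0.0513
grasp_force: 25.0
```

```bash
python3 - <<'E'
from h import *
go(spot(-.032,.047,.156),81.2)
E
```

```text
at [ 0.4797 -0.355   0.1616] [179.9   -0.26  -9.02] F [ 0.5 -0.5 -3.4] delta cm [ -6.39 -43.57   0.46] dist 44.03 turn tool z rad -1.575
```

Call:
{"fn": "drive_tool", "kwargs": {"angular": [[0,0,0],[0,0,0],[0,0,0],[0,0,0],[0,0,0],[0,0,0],[0,0,0],[0,0,0],[0,0,0],[0,0,0],[0,0,0],[0,0,0],[0,0,0]], "delta_pos": [[-0.3,-2,0],[-0.5,-3.5,0],[-0.57,-3.9,0],[-0.57,-3.9,0],[-0.57,-3.9,0],[-0.57,-3.9,0],[-0.57,-3.9,0],[-0.57,-3.9,0],[-0.57,-3.9,0],[-0.57,-3.9,0],[-0.57,-3.87,0],[-0.46,-2.5,0],[0,-0.5,0]], "gripper": [4.8,4.8,4.8,4.8,4.8,4.8,4.8,4.8,4.8,4.8,4.8,4.8,4.8]}}

```text
time_s: 40.65
tool_pos: [0.4822, 0.0908, 0.1574]
tool_rot: [180.0, 0.1, -8.7]
force: [-0.0, -0.3, -3.3]
grip_width: 0.051
grasp_force: 25.0
```

Call:
{"fn": "drive_tool", "kwargs": {"angular": [[0,0,-0.143],[0,0,-0.143],[0,0,-0.143],[0,0,-0.143],[0,0,-0.143],[0,0,-0.143],[0,0,-0.143],[0,0,-0.143],[0,0,-0.143],[0,0,-0.143],[0,0,-0.143],[0,0,0]], "delta_pos": [[0,0,0],[0,0,0],[0,0,0],[0,0,0],[0,0,0],[0,0,0],[0,0,0],[0,0,0],[0,0,0],[0,0,0],[0,0,0],[0,0,0]], "gripper": [4.8,4.8,4.8,4.8,4.8,4.8,4.8,4.8,4.8,4.8,4.8,4.8]}}

```text
time_s: 41.85
tool_pos: [0.483, 0.0856, 0.1578]
tool_rot: [-179.9, 0.1, 81.1]
force: [-0.7, 0.5, -3.6]
grip_width: 0.0511
grasp_force: 25.0
```

```bash
python3 - <<'E'
from h import *
go(spot(-.032,.047,.0678),81.2)
E
```

```text
at [0.483  0.0856 0.1578] [-1.7991e+02  8.0000e-02  8.1070e+01] F [-0.7  0.5 -3.6] delta cm [0.01 0.21 9.  ] dist 9.01 turn tool z rad -0.002
```

Call:
{"fn": "drive_tool", "kwargs": {"angular": [[0,0,0],[0,0,0],[0,0,0],[0,0,0],[0,0,0],[0,0,0],[0,0,0],[0,0,0],[0,0,0],[0,0,0],[0,0,0],[0,0,0],[0,0,0]], "delta_pos": [[0,0.2,2],[0,0,2.5],[0,0,2],[0,0,1],[0,0,0.5],[0,0,0.3],[0,0,0.2],[0,0,0.15],[0,0,0.1],[0,0,0.1],[0,0,0.08],[0,0,0.05],[0,0,0]], "gripper": [4.8,4.8,4.8,4.8,4.8,4.8,4.8,4.8,4.8,4.8,4.8,4.8,4.8]}}

```text
time_s: 43.15
tool_pos: [0.4859, 0.0865, 0.0692]
tool_rot: [180.0, -0.0, 81.1]
force: [-0.3, -0.3, -3.8]
grip_width: 0.0511
grasp_force: 25.0
```

Call:
{"fn": "drive_tool", "kwargs": {"angular": [[0,0,0],[0,0,0]], "delta_pos": [[0,0,0.06],[0,0,0]], "gripper": [4.8,4.8]}}

```text
time_s: 43.35
tool_pos: [0.4858, 0.0865, 0.0685]
tool_rot: [-180.0, -0.0, 81.1]
force: [0.0, 0.0, -3.4]
grip_width: 0.0511
grasp_force: 25.0
```

Call:
{"fn": "drive_tool", "kwargs": {"angular": [[0,0,0],[0,0,0]], "delta_pos": [[0,0,0.06],[0,0,0]], "gripper": [4.8,4.8]}}

```text
time_s: 43.55
tool_pos: [0.4858, 0.0865, 0.0679]
tool_rot: [-180.0, 0.0, 81.1]
force: [0.4, -0.2, -2.8]
grip_width: 0.0512
grasp_force: 25.0
```

Call:
{"fn": "drive_tool", "kwargs": {"angular": [[0,0,0],[0,0,0]], "delta_pos": [[0,0,0.05],[0,0,0]], "gripper": [4.8,4.8]}}

```text
time_s: 43.75
tool_pos: [0.4859, 0.0865, 0.0678]
tool_rot: [-180.0, -0.0, 81.1]
force: [-2.6, -0.2, 1.7]
grip_width: 0.0515
grasp_force: 25.0
```

Call:
{"fn": "drive_tool", "kwargs": {"angular": [[0,0,0],[0,0,0],[0,0,0],[0,0,0],[0,0,0],[0,0,0],[0,0,0],[0,0,0],[0,0,0],[0,0,0]], "delta_pos": [[0,0,-0.05],[0,0,0],[0,0,0],[0,0,0],[0,0,-1],[0,0,-2.5],[0,0,-3.5],[0,0,-3.5],[0,0,-2.5],[0,0,0]], "gripper": [5.3,5.6,6,6.3,6.3,6.3,6.3,6.3,6.3,6.3]}}

```text
time_s: 44.75
tool_pos: [0.4884, 0.087, 0.2021]
tool_rot: [179.7, -0.3, 81.1]
force: [0.2, -0.1, 0.2]
grip_width: 0.0635
grasp_force: 0.0
```

Call:
{"fn": "drive_tool", "kwargs": {"angular": [[0,0,0],[0,0,0],[0,0,0],[0,0,0],[0,0,0],[0,0,0],[0,0,0.142],[0,0,0.142],[0,0,0.142],[0,0,0.142],[0,0,0.142],[0,0,0.142],[0,0,0.142],[0,0,0]], "delta_pos": [[3.96,-0.28,0],[3.96,-0.28,0],[3.96,-0.28,0],[3.96,-0.28,0],[3.96,-0.28,0],[3.96,-0.28,0],[0,0,0],[0,0,0],[0,0,0],[0,0,0],[0,0,0],[0,0,0],[0,0,0],[0,0,0]], "gripper": [5.5,5.5,5.5,5.5,5.5,5.5,5.5,5.5,5.5,5.5,5.5,5.5,5.5,5.5]}}

```text
time_s: 46.15
tool_pos: [0.5057, 0.3235, 0.1974]
tool_rot: [179.9, 0.0, 24.1]
force: [0.9, -0.1, -0.2]
grip_width: 0.0548
grasp_force: 0.0
```

```bash
python3 - <<'E'
from h import *
T=snap('top');S=snap('scene')
go([.5065,.324,.1144],24.3)
print(lids(T,[(219,185),(240,185),(233,210)]))
cv2.imwrite('pics/c7.png',np.hstack([cv2.resize(T['pixels'][150:250,130:300,::-1],(400,235),interpolation=cv2.INTER_CUBIC),cv2.resize(S['pixels'][190:290,150:320,::-1],(400,235),interpolation=cv2.INTER_CUBIC)]))
E
```

```text
at [0.5057 0.3237 0.1976] [1.7997e+02 3.0000e-02 2.4360e+01] F [ 1.  -0.2 -0.4] delta cm [0.09 0.   8.32] dist 8.32 turn tool z rad 0.001
[(array([239.8, 185.6]), array([ 14,  14, 142], dtype=int32), array([0.5781, 0.0721, 0.06  ])), (array([219.2, 195.1]), array([ 14,  14, 137], dtype=int32), array([0.5428, 0.1442, 0.06  ])), (array([239.8, 185.6]), array([ 14,  14, 142], dtype=int32), array([0.5781, 0.0721, 0.06  ])), (array([219.2, 195.1]), array([ 14,  14, 137], dtype=int32), array([0.5428, 0.1442, 0.06  ])), (array([219.2, 195.1]), array([ 14,  14, 137], dtype=int32), array([0.5428, 0.1442, 0.06  ])), (array([235.8, 211. ]), array([ 13,  14, 124], dtype=int32), array([0.487 , 0.0841, 0.06  ]))]
```

View pics/c7.png

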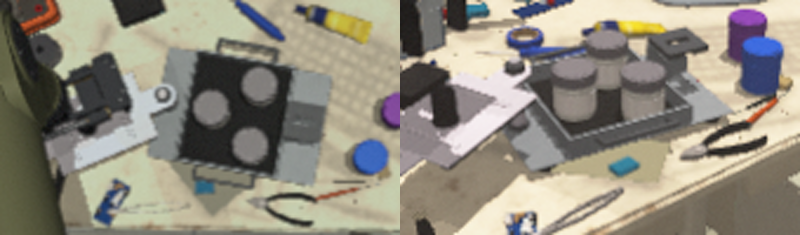

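All three jars stand upright on the mat, at left crop (211,108), (259,84) and (248,145). I grip the knob and swing the plate back.

Call:
{"fn": "drive_tool", "kwargs": {"angular": [[0,0,0],[0,0,0],[0,0,0],[0,0,0],[0,0,0],[0,0,0],[0,0,0],[0,0,0],[0,0,0],[0,0,0],[0,0,0],[0,0,0]], "delta_pos": [[0.09,0,2],[0,0,2],[0,0,1.5],[0,0,1.3],[0,0,1],[0,0,0.5],[0,0,0],[0,0,0],[0,0,0],[0,0,0],[0,0,0],[0,0,0]], "gripper": [5.5,5.5,5.5,5.5,5.5,5.5,4.5,3.5,2.5,2,2,2], "squeeze": 25}}

```text
time_s: 47.45
tool_pos: [0.5076, 0.3232, 0.1155]
tool_rot: [179.9, -0.1, 24.1]
force: [1.7, -2.4, 1.6]
grip_width: 0.0238
grasp_force: 25.0
```

Call:
{"fn": "drive_tool", "kwargs": {"angular": [[0,0,-0.12],[0,0,-0.12],[0,0,-0.12],[0,0,-0.12],[0,0,-0.12],[0,0,-0.12],[0,0,-0.12],[0,0,-0.12],[0,0,0]], "delta_pos": [[-1.43,0.09,0],[-1.43,0.09,0],[-1.43,0.09,0],[-1.43,0.09,0],[-1.43,0.09,0],[-1.43,0.09,0],[-1.43,0.09,0],[-1.43,0.09,0],[0,0,0]], "gripper": [2,2,2,2,2,2,2,2,2]}}

```text
time_s: 48.35
tool_pos: [0.4377, 0.2366, 0.1154]
tool_rot: [-179.9, -0.1, 79.1]
force: [-2.5, -0.5, 3.2]
grip_width: 0.0239
grasp_force: 25.0
```

```bash
python3 -c "
from h import *
pl()"
```

```text
plate 1.616 r 0.117 yaw 79.12201158251943 F [-2.5 -0.5  3.2] tau [-0.2   0.47  0.13] q [-79.   7.  51. 114.  -6.  62. -36.]
```

Call:
{"fn": "drive_tool", "kwargs": {"angular": [[0,0,-0.12],[0,0,-0.12],[0,0,-0.12],[0,0,-0.12],[0,0,-0.12],[0,0,-0.12],[0,0,-0.12],[0,0,0]], "delta_pos": [[-1.43,0.09,0],[-1.43,0.09,0],[-1.43,0.09,0],[-1.43,0.09,0],[-1.43,0.09,0],[-1.43,0.09,0],[-1.43,0.09,0],[0,0,0]], "gripper": [2,2,2,2,2,2,2,2]}}

```text
time_s: 49.15
tool_pos: [0.4602, 0.1403, 0.1152]
tool_rot: [-179.7, -0.1, 127.2]
force: [-8.2, -5.5, 12.4]
grip_width: 0.0239
grasp_force: 25.1
```

```bash
python3 -c "
from h import *
pl();go([.5341,.0949,.1144],171.4)"
```

```text
plate 0.746 r 0.1178 yaw 127.17355334342595 F [-8.2 -5.5 12.4] tau [-1.18  1.75  0.21] q [-71.   4.  53. 116.  -4.  62.  21.]
at [0.4602 0.1403 0.1152] [-1.7969e+02 -5.0000e-02  1.2717e+02] F [-8.2 -5.5 12.4] delta cm [-8.08  3.15  0.06] dist 8.67 turn tool z rad -0.772
```

Call:
{"fn": "drive_tool", "kwargs": {"angular": [[0,0,-0.12],[0,0,-0.12],[0,0,-0.12],[0,0,-0.12],[0,0,-0.12],[0,0,0]], "delta_pos": [[-1.43,-0.02,-0.1],[-1.43,0.07,0],[-1.43,0.07,0],[-1.43,0.07,0],[-1.43,0.08,0],[0,0,0]], "gripper": [2,2,2,2,2,2]}}

```text
time_s: 49.75
tool_pos: [0.518, 0.0992, 0.1154]
tool_rot: [-179.8, 0.0, 161.5]
force: [-2.7, -3.8, 1.4]
grip_width: 0.0238
grasp_force: 25.0
```

```bash
python3 -c "
from h import *
pl();go([.5341,.0949,.1144],171.4)"
```

```text
plate 0.139 r 0.1194 yaw 161.4942270835001 F [-2.7 -3.8  1.4] tau [-0.65  0.4   0.22] q [-60.  12.  51. 110. -11.  62.  67.]
at [0.518  0.0992 0.1154] [-1.7983e+02  1.0000e-02  1.6149e+02] F [-2.7 -3.8  1.4] delta cm [-1.66  0.11  0.1 ] dist 1.67 turn tool z rad -0.173
```

Then the last 17 mm to the stop, with a light push.

Call:
{"fn": "drive_tool", "kwargs": {"angular": [[0,0,-0.06],[0,0,-0.06],[0,0,-0.05],[0,0,0],[0,0,0]], "delta_pos": [[-0.7,0.02,0],[-0.7,0.03,0],[-0.4,0.02,0],[-0.15,0,0],[0,0,0]], "gripper": [2,2,2,2,2]}}

```text
time_s: 50.25
tool_pos: [0.5346, 0.095, 0.1154]
tool_rot: [-179.8, -0.2, 171.1]
force: [-4.3, -5.6, 2.2]
grip_width: 0.024
grasp_force: 25.0
```

```bash
python3 -c "
from h import *
pl();go([.5341,.0949,.1144],171.4)"
```

```text
plate 6.278 r 0.1198 yaw 171.05381715530987 F [-4.3 -5.6  2.2] tau [-0.95  0.98 -0.15] q [-56.  15.  49. 108. -12.  63.  79.]
at [0.5346 0.095  0.1154] [-179.84   -0.22  171.05] F [-4.3 -5.6  2.2] delta cm [ 0.05 -0.02  0.1 ] dist 0.11 turn tool z rad -0.006
```

Call:
{"fn": "drive_tool", "kwargs": {"angular": [[0,0,0],[0,0,0],[0,0,0],[0,0,0],[0,0,0],[0,0,0],[0,0,0],[0,0,0],[0,0,0],[0,0,0],[0,0,0],[0,0,0],[0,0,0]], "delta_pos": [[-0.12,0,0],[0,0,0],[0,0,0],[0,0,0],[0,0,0],[0,0,0],[0,0,-2],[0,0,-2.5],[0,0,-2.5],[0.1,-3,0],[0,-3.2,0],[0,-3.07,0],[0,0,0]], "gripper": [2,2,3,4,5,5.5,5.5,5.5,5.5,5.5,5.5,5.5,5.5]}}

```text
time_s: 51.55
tool_pos: [0.5225, -0.0004, 0.1865]
tool_rot: [-180.0, 0.1, 171.0]
force: [1.0, 0.1, 0.6]
grip_width: 0.0551
grasp_force: 0.0
```

Call:
{"fn": "drive_tool", "kwargs": {"angular": [[0,0,0.142],[0,0,0.142],[0,0,0.142],[0,0,0.142],[0,0,0.142],[0,0,0.142],[0,0,0.142],[0,0,0.142],[0,0,0.142],[0,0,0.142],[0,0,0.142],[0,0,0]], "delta_pos": [[0,0,0],[0,0,0],[0,0,0],[0,0,0],[0,0,0],[0,0,0],[0,0,0],[0,0,0],[0,0,0],[0,0,0],[0,0,0],[0,0,0]], "gripper": [4,4,4,4,4,4,4,4,4,4,4,4]}}

```text
time_s: 52.75
tool_pos: [0.5232, 0.0056, 0.1861]
tool_rot: [180.0, -0.0, 81.9]
force: [0.3, 0.9, -0.3]
grip_width: 0.0402
grasp_force: 0.0
```

```bash
python3 -c "
from h import *
go([.520,.0035,.133],81.4)
W=snap('wrist','w8.png')
for t in ['wing','plate_knob']:
    for d in models.search_frame(W,t)[:2]: print(t,round(d['p'],2),np.round(d['centre'],1),onz(W,d['centre'],.125))
print(telemetry.get_obs()['qpos'])
"
```

```text
at [0.5232 0.0056 0.1861] [ 1.7996e+02 -2.0000e-02  8.1920e+01] F [ 0.3  0.9 -0.3] delta cm [-0.25 -0.29  5.31] dist 5.32 turn tool z rad 0.009
wing 0.79 [249.6 214.7] [ 5.20472869e-01 -2.37909879e-04  1.25000000e-01]
plate_knob 0.91 [255.6  89.8] [0.53819514 0.09234414 0.125     ]
plate_knob 0.68 [251.6 211.9] [0.522386   0.00187532 0.125     ]
[-62.12445465   7.21390704  63.3809969  106.71709239  -6.8684822
  70.15089594  -4.47657213]
```

View pics/w8.png

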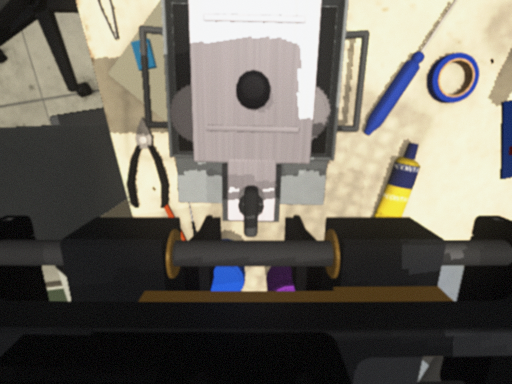

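The wrist view shows the plate shut straight over the tray, with the wing (250,208) along it and the knob at (254,90). I grip the wing.

Call:
{"fn": "drive_tool", "kwargs": {"angular": [[0,0,0.009],[0,0,0],[0,0,0],[0,0,0],[0,0,0],[0,0,0],[0,0,0],[0,0,0],[0,0,0],[0,0,0],[0,0,0]], "delta_pos": [[-0.25,-0.29,1],[0,0,1.8],[0,0,1.5],[0,0,1],[0,0,0],[0,0,0],[0,0,0],[0,0,0],[0,0,0],[0,0,0],[0,0,0]], "gripper": [4,4,4,4,3,2,1.2,0.5,0.5,0.5,0.5], "squeeze": 50}}

```text
time_s: 54.0
tool_pos: [0.5202, 0.0026, 0.1335]
tool_rot: [179.9, -0.0, 81.4]
force: [1.2, -0.9, 0.9]
grip_width: 0.0103
grasp_force: 50.0
```

```bash
python3 -c "
from h import *
s=telemetry.get_obs();print(s['force'],s['wrist_torque'],s['qpos'])"
```

```text
[ 1.21871271 -0.9313259   0.93560494] [-0.0792881  -0.13700774 -0.21712718] [-59.40578692  11.58385952  62.34836845 110.58546833 -11.41460828
  64.34990768  -1.17385959]
```

Call:
{"fn": "drive_tool", "kwargs": {"angular": [[0,0,0],[0,0,0],[0,0,0],[0,0,0],[0,0,0],[0,0,0],[0,0,0],[0,0,0],[0,0,0]], "delta_pos": [[0,0,0.2],[0,0,0.2],[0,0,0.2],[0,0,0.2],[0,0,0.2],[0,0,0.2],[0,0,0.2],[0,0,0.2],[0,0,0]], "gripper": [0.5,0.5,0.5,0.5,0.5,0.5,0.5,0.5,0.5]}}

```text
time_s: 54.9
tool_pos: [0.5202, 0.0025, 0.1174]
tool_rot: [179.9, -0.0, 81.4]
force: [-1.0, -0.3, 7.4]
grip_width: 0.0104
grasp_force: 50.0
```

Call:
{"fn": "drive_tool", "kwargs": {"angular": [[0,0,0.132],[0,0,0.132],[0,0,0.132],[0,0,0.132],[0,0,0.132],[0,0,0.132],[0,0,0.132],[0,0,0.132],[0,0,0.132],[0,0,0.132],[0,0,0.132],[0,0,0.13],[0,0,0]], "delta_pos": [[0,0,0],[0,0,0],[0,0,0],[0,0,0],[0,0,0],[0,0,0],[0,0,0],[0,0,0],[0,0,0],[0,0,0],[0,0,0],[0,0,0],[0,0,0]], "gripper": [0.5,0.5,0.5,0.5,0.5,0.5,0.5,0.5,0.5,0.5,0.5,0.5,0.5]}}

```text
time_s: 56.2
tool_pos: [0.5198, 0.0039, 0.1173]
tool_rot: [-179.9, 0.0, -9.3]
force: [-0.6, 1.8, 8.5]
grip_width: 0.0104
grasp_force: 50.0
```

```bash
python3 -c "
from h import *
s=telemetry.get_obs();print(s['force'],s['wrist_torque'],s['qpos'],s['tool_rot'])"
```

```text
[-0.61109481  1.75186604  8.54573135] [0.59124658 0.24657809 0.05311335] [-64.19483744  16.65032805  69.62359613 111.5946756  -17.5676745
  63.58515085 -86.66529575] [-1.79899536e+02  2.64099646e-02 -9.30207301e+00]
```

Call:
{"fn": "drive_tool", "kwargs": {"angular": [[0,0,0],[0,0,0],[0,0,0],[0,0,0],[0,0,0],[0,0,0],[0,0,0],[0,0,0]], "delta_pos": [[0,0,-0.15],[0,0,-0.15],[0,0,-0.15],[0,0,-0.1],[0,0,0],[0,0,0],[0,0,0],[0,0,0]], "gripper": [0.5,0.5,0.5,0.5,0.5,2,3,4]}}

```text
time_s: 57.0
tool_pos: [0.5187, 0.0023, 0.1218]
tool_rot: [180.0, 0.1, -9.2]
force: [-0.1, 0.1, -0.2]
grip_width: 0.0271
grasp_force: 0.0
```

```bash
python3 -c "
from h import *
s=telemetry.get_obs();print(s['force'],s['qpos'],s['tool_pos'],s['tool_rot'])"
```

```text
[-0.13090008  0.11410356 -0.16769145] [-64.41729968  15.92079554  69.69257431 111.4152522  -16.59434517
  64.00320336 -87.23792219] [0.51869705 0.00227852 0.12176206] [ 1.79958970e+02  9.30358825e-02 -9.24046015e+00]
```

Open and clear the wing now, rising, then look.

Call:
{"fn": "drive_tool", "kwargs": {"angular": [[0,0,0],[0,0,0],[0,0,0],[0,0,0],[0,0,0],[0,0,0],[0,0,0],[0,0,0]], "delta_pos": [[0,0,0],[0,0,-1],[0,0,-1.5],[0,0,-2],[0,0,-2],[0,0,-2],[0,0,-2],[0,0,0]], "gripper": [4,4,4,4,4,4,4,4]}}

```text
time_s: 57.8
tool_pos: [0.5214, 0.0021, 0.2304]
tool_rot: [-179.8, -0.3, -9.3]
force: [0.7, -0.2, 0.3]
grip_width: 0.0399
grasp_force: 0.0
```

```bash
python3 - <<'E'
from h import *
print(telemetry.get_obs()['qpos'])
W=snap('wrist','w9.png');S=snap('scene')
cv2.imwrite('pics/c9.png',np.hstack([cv2.resize(W['pixels'][90:240,180:380,::-1],(400,300),interpolation=cv2.INTER_CUBIC),cv2.resize(S['pixels'][180:285,170:310,::-1],(400,300),interpolation=cv2.INTER_CUBIC)]))
E
```

```text
[-69.74575246   3.27938777  69.8197991  103.80297432  -3.3277034
  74.80480482 -98.35726134]
```

View pics/c9.png

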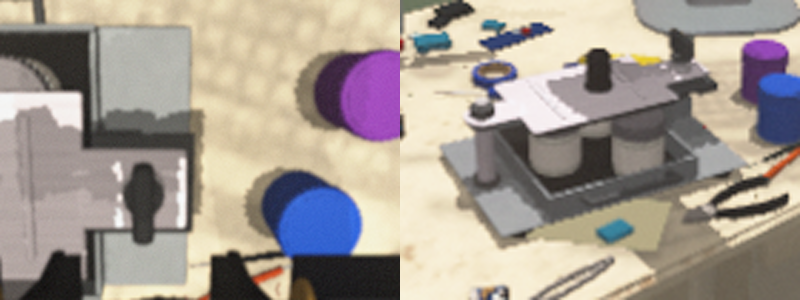

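The wing lies across the plate. In the scene view it sits at (269,195), the same height as in its original locked state, and the jars stand beneath the plate.

```bash
python3 -c "
from cell import env
print(env.sign_off())"
```

```text
the job is handed in; nothing more can be done
None
```

All three jars found on the bench stand upright on the carrier's mat, the hold-down plate is shut over them with the wing stud latched down, and the job is handed in at about 58 s; no verdict came back.

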